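# Click the three-cell strip into the filling jig

## Robot

A 6-joint arm with a two-finger parallel gripper is mounted at the origin on the work surface. World frame = base frame: x ahead of the robot, y to its left, z up, the work surface at z = 0. Lengths are in mm, angles in rad, forces in N, time in s.
With the tool pointing down it reaches from about 325 to 1000 mm from the base axis. Payload 5.1 kg.
Tool frame: the origin (TCP) lies between the finger pads; the fingertips stand 11 mm ahead of it and the grasp point (between the pads) lies 8 mm behind it; z points along the fingers, x is the direction in which the jaws open and shut, and the axes are right-handed (so a half turn about z gives the same grasp; the last joint's range is limited). The gripper opens to 85 mm and grips with 20 to 120 N. Pads are 22 mm wide; open, the fingers measure 114 mm over their backs; the gripper's body (76 mm by 85 mm) begins 54 mm behind the grasp point. The pads swing forward as they close: fully open they stand 13 mm farther back than shut.
Start: joints at [-1.387, 0.124, 1.65, -0, 1.367, -0.083], TCP at [171.337, -626.999, 242.322] pointing down, gripper open.
Joint ranges: [-2.61, 2.61], [-1.02, 2.33], [0.03, 2.71], [-1.35, 4.49], [0.32, 2.68], [-2.91, 2.91]. Speed limits (rad/s): [2.57, 2.57, 3.14, 3.14, 3.14, 3.14].

## Interface

Orientations are given as a unit quaternion [x, y, z, w].
In Python, from cell import env gives the robot as it stands. The module is installed in compiled form; this text tells all that it offers.
- The arm moves only by the shell command python3 -m jog 'ROWS'. ROWS is a JSON object of lists of equal length, an entry for each row: "slide": the shift along the tool's x, y, z in cm, a list of three; "roll": the turn about the tool's z in degrees; "hand": the finger opening in cm, from 0 to 8.54. In form: {"slide": [[dx, dy, dz], ...], "roll": [roll, ...], "hand": [hand, ...]}. A call has exactly 8 rows; each row shifts and turns the commanded pose from where the row before left it, along the tool's axes as they then stand; what a row does not reach is not made up. A row lasts 1/8 s, in which the tool goes at most 62.5 mm and 10.7 degrees, less where a joint would pass 70% of its speed; a pose out of reach is approached as far as the arm can. A call is refused whole if a number of a shift passes 6.25 or a number of a turn 10.7, either way. A call with a gripper value outside its range is refused whole. The fingers move at their own pace and stop on an object; the grip force is fixed at half the most. Time passes only in rows, so rows that do not move let the fingers close, or fill a call up. It gives the time, the measured TCP pose, the force and the opening at its end, in the units of the state.
- env.read_state(): the state, without advancing time (a new reading comes with each control period).
- env.grab_frame(name): name is "scene" or "top" or "wrist"; returns the picture (384x512x3 uint8, red, green, blue); there is no depth.
- env.camera_info(name): a dict with "fx", "fy", "cx", "cy" (pixels), "k1" (the pictures are not rectified: a ray, as slopes to the right and down, at radius r is drawn at 1 + k1 r^2 times it, then the intrinsics apply), "extrinsics" (4x4, takes a point from world to camera coordinates). Camera axes: x right, y down, z forward; pixel columns grow to the right and rows downward; lengths in mm; the calibration is good to about 2 mm. A picture is of the moment at which its call begins: read the wrist's pose just before it. camera_info takes no time and is no camera call; for the wrist camera it gives the pose at the moment of the call.
- env.hand_in(): hands the job in, once; it reports no verdict.
The state is a dict: "time": time; "q": joint angles; "qvel": joint speeds; "joint_efforts": joint torques, N m; "position": TCP position; "tcp_rot": TCP orientation; "wrist_force": force on the tool from outside, world axes, zero at the start; "moment": the same for the moment, N m; "gripper_width": finger opening in mm.
Only numpy, scipy, OpenCV 4.12 (cv2) and the standard library are available. Lean on these libraries where they do the work, as an engineer would, in place of code of your own. Each camera call takes 0.05 s, during which the arm holds its last target. There are 200 camera calls.

## Task

Load the empty three-cell strip (the long black one, not the shorter or the square one) into the aluminium filling jig on the potting bench: set it on the bench at the jig's flared open end and slide it in lengthwise, so that it pushes the spring catch aside, until it is fully home and the catch has sprung shut behind it. Leave it standing upright in the jig and let go.

Things in the scene. Friction and masses are not known exactly. Their poses are not given: they have to be found in the camera images.
- strip3_mid (a point): Centre (half-way up) of the strip to load: three open cells in one row, black plastic, 126 mm long (x), 48 wide (y), 72 tall (z), 0.11 kg, upright on the bench. Its ends are alike; either may lead. Grasp across the 48 mm at mid-length, fingertips 17 mm or more above the bench to clear the jig's rails. Bystanders of the same make: a two-cell strip 86 mm long, a square four-cell block.
- jig_seat (a point): Where the strip's centre is when home, 36 mm above the bench; x = horizontal slide-in direction (mouth to end stop), z up. The jig is a fixed U of aluminium rails 13 mm high, 68 mm apart inside (y = -34 to 34), screwed on the bench with no floor plate: the strip slides on the bench. End stop at x = 71 mm: a home strip has 8 to 10 mm play either way along x, 10 mm along y.
- jig_mouth (a point): Point before the jig, x = -213 mm in the seat frame (same axes), 36 mm above the bench: a strip set down with its centre here and its length along x has its leading end in the flared mouth, short of the catch. The flare is about 120 mm wide at x = -166 mm of the seat frame and narrows to the 68 mm channel at -135 mm.
- catch (a joint): Spring catch, rad: steel leaf 12 mm high, pivoted at x = -127, y = 38 mm of the seat frame, slanting inwards and towards the stop; its tip stands 26 mm into the channel at x = -73. 0 = sprung in (rest); about 0.1 to 0.45 while a strip's side holds it aside; it snaps back to 0 behind the strip's rear end once that has passed the tip. Sliding past it takes 1 to 5 N.

How it is judged:
By the outcome, as a careful person would: the job done as asked, in the order asked, and still so for the second after the job is handed in, with the robot touching nothing.
It also fails if it takes over 48 s, if anything falls off the work surface, if the arm or the gripper's body presses on something with over 40 N, if the wrist force passes 120 N, or if a joint passes its speed limit or range.

## Working session

There is one attempt and no reset: what is moved stays moved. The work goes in short steps, Python scripts to look and compute and a shell command to move; the robot and the scene stay as the last step left them, time stands still between calls to the robot, and variables do not carry over. Pictures are saved under pics/ and viewed, about 8 in all and at most 12, crops included, and the job is handed in when it is done.

```bash
mkdir -p pics; cat > h.py <<'E'
import numpy as np, cv2
from cell import env
from scipy.spatial.transform import Rotation as R
def snap(n,f):
    i=env.camera_info(n); im=env.grab_frame(n); cv2.imwrite(f,im[:,:,::-1]); return im,i
def K(i): return np.array([[i['fx'],0,i['cx']],[0,i['fy'],i['cy']],[0,0,1.]]), np.array([i['k1'],0,0,0,0.])
def ray(i,pts,z):
    k,d=K(i); u=cv2.undistortPoints(np.array(pts,float).reshape(-1,1,2),k,d).reshape(-1,2)
    E=np.array(i['extrinsics']); Rm,t=E[:3,:3],E[:3,3]; c=-Rm.T@t
    v=np.c_[u,np.ones(len(u))]@Rm
    return c+v*((z-c[2])/v[:,2])[:,None]
def proj(i,P):
    k,d=K(i);E=np.array(i['extrinsics'])
    return cv2.projectPoints(np.array(P,float).reshape(-1,3),cv2.Rodrigues(E[:3,:3])[0],E[:3,3],k,d)[0].reshape(-1,2)
def toslide(target):  # cm in tool axes
    s=env.read_state(); r=R.from_quat(s['tcp_rot'])
    return r.inv().apply(np.array(target)-s['position'])/10
E
python3 - <<'E'
from h import *
s=env.read_state();print(s['time'],s['position'],s['tcp_rot'],R.from_quat(s['tcp_rot']).as_matrix().round(3))
for n in("scene","top"):
    im,i=snap(n,f'pics/{n}1.png'); E=np.array(i['extrinsics']); print(n,-E[:3,:3].T@E[:3,3],E[:3,2],i['fx'],i['k1'])
E
```

```text
0.0 [ 171.22554497 -626.44509297  241.06370676] [ 7.94857814e-01 -6.06794857e-01 -7.59180568e-04 -6.93104170e-04] [[ 0.264 -0.965 -0.   ]
 [-0.965 -0.264  0.002]
 [-0.002 -0.    -1.   ]]
scene [1206.43856245   61.95942686  603.85496244] [ 0.00959236 -0.76772842 -0.64070357] 354.7182283281232 0.0016311352004538275
top [ 385.16632936   63.09559792 1123.97444588] [ 0.01189779 -0.1347332  -0.99081048] 472.7142115938644 -0.19044545624133902
```

View pics/scene1.png

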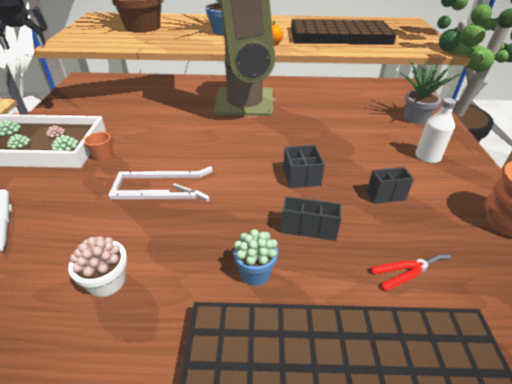

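View pics/top1.png

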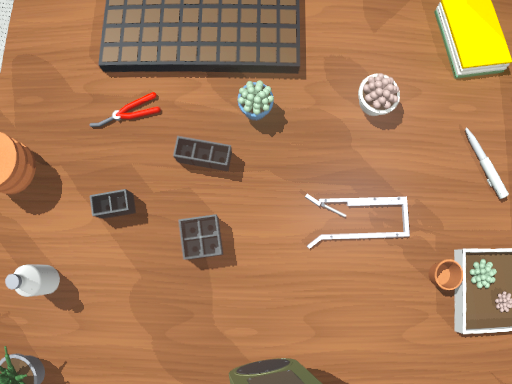

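Top view: the three-cell strip is near (203,152). The jig spans (308–410, 197–247) with its mouth on the left and end stop on the right. I'll enlarge that region for the corners.

```bash
python3 - <<'E'
from h import *
im=cv2.imread('pics/top1.png'); i=env.camera_info('top')
c=im[125:260,165:420]; cv2.imwrite('pics/crop1.png',cv2.resize(c,None,fx=3,fy=3,interpolation=cv2.INTER_CUBIC))
hsv=cv2.cvtColor(im,cv2.COLOR_BGR2HSV)
# jig: bright, unsaturated
m=((hsv[...,1]<40)&(hsv[...,2]>170)).astype(np.uint8); m[:, :295]=0; m[:,420:]=0; m[:185]=0; m[255:]=0
p=np.argwhere(m)[:,::-1]; print(len(p),p.min(0),p.max(0))
# strip
m2=((hsv[...,1]<90)&(hsv[...,2]<130)).astype(np.uint8); m2[:, :165]=0;m2[:,240:]=0;m2[:130]=0;m2[172:]=0
cs,_=cv2.findContours(m2,cv2.RETR_EXTERNAL,cv2.CHAIN_APPROX_NONE); cc=max(cs,key=cv2.contourArea)
print(cv2.contourArea(cc),cv2.boxPoints(cv2.minAreaRect(cc)))
print(cv2.approxPolyDP(cv2.convexHull(cc),2,True).reshape(-1,2).tolist())
print(ray(i,[[203,152],[308,197],[408,197],[408,236],[312,246]],13).round(0))
E
```

```text
1402 [305 194] [409 248]
1268.5 [[173.09149 161.08778]
 [177.47961 136.51424]
 [232.37207 146.31645]
 [227.98395 170.89   ]]
[[178, 138], [230, 146], [228, 169], [178, 161], [174, 156]]
[[ 647.  181.   13.]
 [ 542.  -72.   13.]
 [ 547. -318.   13.]
 [ 452. -316.   13.]
 [ 426.  -82.   13.]]
```

View pics/crop1.png

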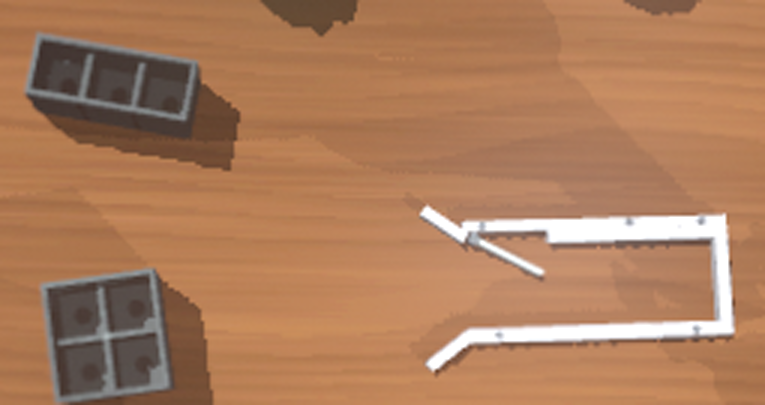

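Crop (3x, offset 165,125): the strip's top corners are at about (40,34), (200,62), (190,121), (27,92). The jig's catch is on the upper rail, its mouth is left and its stop is right at x≈715. Next I compute the poses.

```bash
python3 - <<'E'
from h import *
i=env.camera_info('top')
f=lambda L:[((x+.5)/3-.5+165,(y+.5)/3-.5+125) for x,y in L]
P=ray(i,f([(40,34),(200,62),(190,121),(27,92)]),72); print(P.round(1))
c=P.mean(0); l=(P[1]+P[2]-P[0]-P[3])/2; w=(P[0]+P[1]-P[2]-P[3])/2
print('strip',c.round(1),np.linalg.norm(l),np.linalg.norm(w),'long ang',np.degrees(np.arctan2(l[1],l[0])),'wid ang',np.degrees(np.arctan2(w[1],w[0])))
lo=ray(i,f([(480,329),(715,321)]),13); up=ray(i,f([(550,244),(710,241)]),0); st=ray(i,f([(712,243),(720,320)]),0)
print('lo',lo.round(1),'up',up.round(1),'stop',st.round(1))
a=lo[1]-lo[0]; print('jig x ang',np.degrees(np.arctan2(a[1],a[0])), [np.degrees(np.arctan2(*(b[1]-b[0])[[1,0]])) for b in (up,st)])
E
```

```text
[[670.4 234.   72. ]
 [650.  110.5  72. ]
 [604.  116.9  72. ]
 [624.6 241.9  72. ]]
strip [637.3 175.8  72. ] 125.99356744368994 46.470652537375734 long ang -99.36624719105346 wid ang -8.877056651150795
lo [[ 453.8 -112.2   13. ]
 [ 462.2 -303.6   13. ]] up [[ 523.9 -171.4    0. ]
 [ 528.5 -305.     0. ]] stop [[ 526.9 -306.7    0. ]
 [ 463.9 -312.2    0. ]]
jig x ang -87.5016787398413 [np.float64(-88.02180597476645), np.float64(-175.03411403270513)]
```

```bash
python3 -m jog '{"slide":[[0,0,0],[0,0,0],[0,0,0],[0,0,0],[0,0,0],[0,0,0],[0,0,0],[0,0,0]],"roll":[-8.2,-8.2,-8.2,-8.2,-8.2,-8.2,-8.2,-8.2],"hand":[8.54,8.54,8.54,8.54,8.54,8.54,8.54,8.54]}'
python3 - <<'E'
from h import *
s=env.read_state();m=R.from_quat(s['tcp_rot']).as_matrix();print(np.degrees(np.arctan2(m[1,0],m[0,0])),s['q'][5],toslide([637.3,175.8,241]),s['gripper_width'])
E
```

```text
time: 1.1
position: [171.3, -626.6, 241.5]
tcp_rot: [0.997, -0.077, -0.0, -0.001]
wrist_force: [-0.9, 0.1, 0.6]
gripper_width: 85.5
-8.845346899109122 -1.232225456114645 [ 33.71037621 -86.45667746   0.14425855] 85.5349590425304
```

```bash
J='x'; python3 -m jog '{"slide":[[2.1,-5.4,0],[2.1,-5.4,0],[2.1,-5.4,0],[2.1,-5.4,0],[2.1,-5.4,0],[2.1,-5.4,0],[2.1,-5.4,0],[2.1,-5.4,0]],"roll":[0,0,0,0,0,0,0,0],"hand":[8.54,8.54,8.54,8.54,8.54,8.54,8.54,8.54]}'
python3 -m jog '{"slide":[[2.1,-5.4,0],[2.1,-5.4,0],[2.1,-5.4,0],[2.1,-5.4,0],[2.1,-5.4,0],[2.1,-5.4,0],[2.1,-5.4,0],[0,0,0]],"roll":[0,0,0,0,0,0,0,0],"hand":[8.54,8.54,8.54,8.54,8.54,8.54,8.54,8.54]}'
python3 - <<'E'
from h import *
s=env.read_state();m=R.from_quat(s['tcp_rot']).as_matrix();print(np.degrees(np.arctan2(m[1,0],m[0,0])),s['q'],s['position'],toslide([637.3,175.8,241]))
im,i=snap('wrist','pics/w1.png')
E
```

```text
time: 2.1
position: [406.1, -225.2, 242.0]
tcp_rot: [0.997, -0.08, 0.0, -0.0]
wrist_force: [0.7, 0.2, 0.2]
gripper_width: 85.2
time: 3.1
position: [611.3, 126.0, 241.0]
tcp_rot: [0.997, -0.077, -0.001, -0.0]
wrist_force: [-0.8, -0.8, -0.4]
gripper_width: 85.5
-8.86573919303602 [1.17114751e-01 6.94637167e-02 1.71092091e+00 5.02138371e-04
 1.36298243e+00 2.71747050e-01] [611.25495701 126.01662246 240.97739346] [ 1.80611958 -5.3202627  -0.00560277]
```

View pics/w1.png

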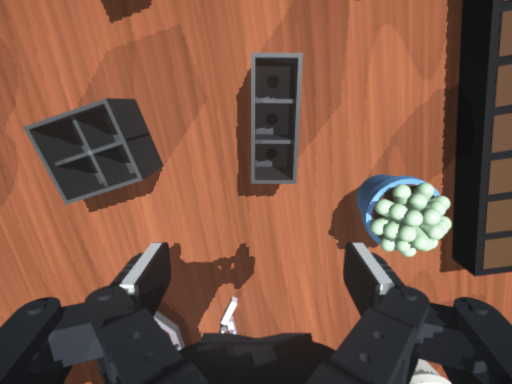

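Wrist view: the strip's top rim corners are at about (252,54), (302,54), (297,184), (251,184). It lies nearly parallel to the fingers, and the jig's catch side is just visible at (230,315).

```bash
python3 - <<'E'
from h import *
i=env.camera_info('wrist')
P=ray(i,[(251.5,53.5),(302,54),(297.5,184),(250.5,183.5)],72); print(P.round(1))
c=P.mean(0); l=(P[3]+P[2]-P[0]-P[1])/2; w=(P[1]+P[2]-P[0]-P[3])/2
print('strip',c.round(1),np.linalg.norm(l),np.linalg.norm(w),np.degrees(np.arctan2(l[1],l[0])),np.degrees(np.arctan2(w[1],w[0])),toslide([c[0],c[1],34]))
E
```

```text
[[623.9 239.7  72. ]
 [670.2 231.9  72. ]
 [651.5 107.9  72. ]
 [602.6 116.2  72. ]]
strip [637.  173.9  72. ] 125.29993946074066 48.29179488227131 -99.15782689452928 -9.580049389204229 [ 1.87502794 -5.32270342 20.70769662]
```

```bash
python3 -m jog '{"slide":[[1.9,-5.2,0],[0,0,0],[0,0,5],[0,0,5],[0,0,4],[0,0,2],[0,0,0],[0,0,0]],"roll":[0.2,0,0,0,0,0,0,0],"hand":[8.54,8.54,8.54,8.54,8.54,8.54,8.54,8.54]}'
python3 - <<'E'
from h import *
s=env.read_state();print(s['position'],toslide([637,174.5,35]))
E
```

```text
time: 4.15
position: [639.1, 171.1, 84.8]
tcp_rot: [0.997, -0.081, 0.002, -0.0]
wrist_force: [-0.7, 0.6, 0.1]
gripper_width: 85.4
[639.12367461 171.10200328  84.78710523] [-0.28208419 -0.29495298  4.97810742]
```

```bash
python3 -m jog '{"slide":[[-0.2,-0.3,2],[0,0,2],[0,0,1],[0,0,0],[0,0,0],[0,0,0],[0,0,0],[0,0,0]],"roll":[0,0,0,0,0,0,0,0],"hand":[8.54,8.54,8.54,8.54,4,4,4,4]}'
python3 -m jog '{"slide":[[0,0,0],[0,0,0],[0,0,-2],[0,0,-2],[0,0,-3],[0,0,-3],[0,0,0],[0,0,0]],"roll":[0,0,0,0,0,0,0,0],"hand":[4,4,4,4,4,4,4,4]}'
python3 - <<'E'
from h import *
s=env.read_state();m=R.from_quat(s['tcp_rot']).as_matrix();print(s['position'],s['gripper_width'],s['wrist_force'],np.degrees(np.arctan2(m[1,0],m[0,0])))
print(toslide([483.5,-25.7,135]))
E
```

```text
time: 5.15
position: [637.0, 174.6, 33.4]
tcp_rot: [0.997, -0.081, 0.001, -0.0]
wrist_force: [0.9, -0.1, 4.1]
gripper_width: 47.4
time: 6.15
position: [635.5, 174.4, 131.6]
tcp_rot: [0.997, -0.081, -0.001, 0.0]
wrist_force: [-0.3, -0.3, -1.8]
gripper_width: 47.3
[635.52195456 174.39515849 131.62594201] 47.25664444847825 [-0.31164462 -0.25103998 -1.7685205 ] -9.31025634087328
[-11.76514462  22.20547145  -0.31579038]
```

```bash
python3 -m jog '{"slide":[[-2.35,4.44,0],[-2.35,4.44,0],[-2.35,4.44,0],[-2.35,4.44,0],[-2.35,4.44,0],[0,0,0],[0,0,0],[0,0,0]],"roll":[0,0,0,0,0,-6,-5.7,0],"hand":[4,4,4,4,4,4,4,4]}'
python3 - <<'E'
from h import *
s=env.read_state();m=R.from_quat(s['tcp_rot']).as_matrix();print(s['position'],s['gripper_width'],s['wrist_force'],np.degrees(np.arctan2(m[1,0],m[0,0])))
print(toslide([483.5,-25.7,135]))
im,i=snap('top','pics/top2.png')
cv2.imwrite('pics/crop2.png',cv2.resize(cv2.imread('pics/top2.png')[170:290,200:420],None,fx=3.5,fy=3.5,interpolation=cv2.INTER_CUBIC))
E
```

```text
time: 7.15
position: [483.1, -25.5, 130.6]
tcp_rot: [1.0, 0.02, -0.002, -0.0]
wrist_force: [0.9, -0.1, -2.0]
gripper_width: 47.2
[483.05794317 -25.52047136 130.59064112] 47.248105279908685 [ 0.92209296 -0.11214269 -2.02179765] 2.300057583040998
[ 0.04207043  0.01942404 -0.44108241]
```

View pics/crop2.png

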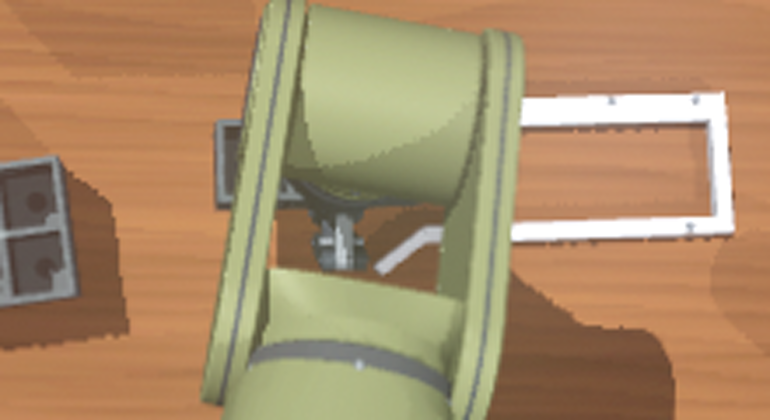

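Crop shows the strip's rear end at (217,122)-(217,207) under the arm, with the jig clear to the right. The pose matches the mouth, so I lower it.

```bash
python3 -m jog '{"slide":[[0,0,3],[0,0,3],[0,0,2.5],[0,0,1],[0,0,0.2],[0,0,0],[0,0,0],[0,0,0]],"roll":[0,0,0,0,0,0,0,0],"hand":[4,4,4,4,4,4,4,4]}'
python3 -m jog '{"slide":[[0,0,0.1],[0,0,0.1],[0,0,0],[0,0,0],[0,0,0],[0,0,0],[0,0,0],[0,0,0]],"roll":[0,0,0,0,0,0,0,0],"hand":[4,4,4,4,4,4,4,4]}'
python3 - <<'E'
from h import *
for k in range(4):
    s=env.read_state();print(s['position'],s['wrist_force'],s['moment'])
m=R.from_quat(s['tcp_rot']).as_matrix();print(np.degrees(np.arctan2(m[1,0],m[0,0])),toslide([483.5,-25.7,33]))
snap('scene','pics/scene2.png')
cv2.imwrite('pics/crop3.png',cv2.resize(cv2.imread('pics/scene2.png')[100:260,90:350],None,fx=3,fy=3,interpolation=cv2.INTER_CUBIC))
E
```

```text
time: 8.2
position: [484.9, -25.7, 36.1]
tcp_rot: [1.0, 0.021, 0.001, 0.0]
wrist_force: [0.3, -1.1, -1.8]
gripper_width: 47.6
time: 9.2
position: [484.4, -25.6, 33.4]
tcp_rot: [1.0, 0.021, 0.0, 0.0]
wrist_force: [0.6, -0.4, -0.1]
gripper_width: 46.9
[484.36443296 -25.58914973  33.37326397] [ 0.55244058 -0.41396138 -0.14677745] [-0.03992131 -0.10142477 -0.01272516]
[484.36443296 -25.58914973  33.37326397] [ 0.55244058 -0.41396138 -0.14677745] [-0.03992131 -0.10142477 -0.01272516]
[484.36443296 -25.58914973  33.37326397] [ 0.55244058 -0.41396138 -0.14677745] [-0.03992131 -0.10142477 -0.01272516]
[484.36443296 -25.58914973  33.37326397] [ 0.55244058 -0.41396138 -0.14677745] [-0.03992131 -0.10142477 -0.01272516]
2.3850123787840074 [-0.08683524  0.00747539  0.03731408]
```

View pics/crop3.png

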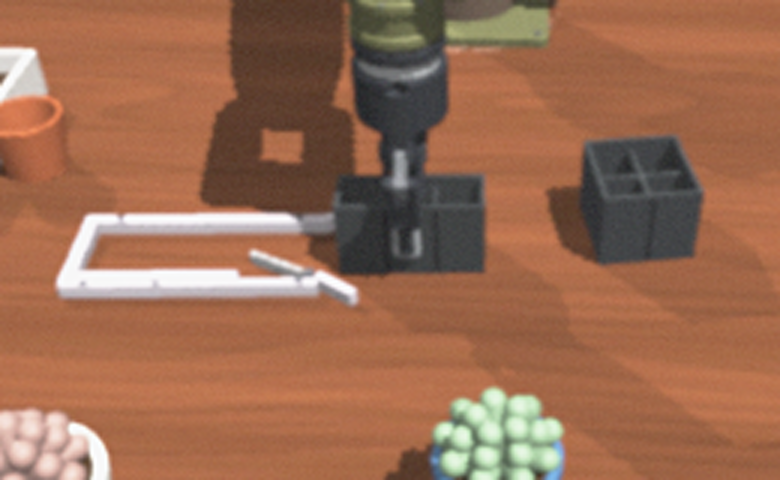

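The strip stands on the bench at the mouth (weight is off the wrist), with its leading end at crop (342,272) inside the flare and the catch at rest. I'll cross-check the channel's midline from this second view.

```bash
python3 - <<'E'
from h import *
i=env.camera_info('scene')
f=lambda L:[((x+.5)/3-.5+90,(y+.5)/3-.5+100) for x,y in L]
print('far z0',ray(i,f([(102,236),(300,235)]),0).round(1));print('near top',ray(i,f([(90,274),(240,271)]),13).round(1))
print('stop top inner',ray(i,f([(105,232)]),13).round(1),ray(i,f([(90,272)]),13).round(1))
print('strip near bottom edge',ray(i,f([(342,272),(485,271)]),0).round(1))
E
```

```text
far z0 [[ 463.8 -304.7    0. ]
 [ 456.3 -126.8    0. ]]
near top [[ 531.1 -291.3   13. ]
 [ 523.  -165.7   13. ]]
stop top inner [[ 474.1 -295.9   13. ]] [[ 528.5 -292.1   13. ]]
strip near bottom edge [[506.4 -82.    0. ]
 [501.   42.3   0. ]]
```

```bash
python3 -m jog '{"slide":[[0.1,1,0],[0.1,1,0],[0,1,0],[0,1,0],[0,1,0],[0,1,0],[0,1,0],[0,1,0]],"roll":[0,0,0,0,0,0,0,0],"hand":[4,4,4,4,4,4,4,4]}'
python3 -m jog '{"slide":[[0,1,0],[0,1,0],[0,1,0],[0,1,0],[0,1,0],[0,1,0],[0,1,0],[0,0,0]],"roll":[0,0,0,0,0,0,0,0],"hand":[4,4,4,4,4,4,4,4]}'
python3 - <<'E'
from h import *
print(toslide([492.4,-238.5,33.4]))
E
```

```text
time: 10.25
position: [489.0, -105.1, 33.5]
tcp_rot: [1.0, 0.021, -0.001, -0.001]
wrist_force: [-3.4, 5.2, 4.6]
gripper_width: 47.5
time: 11.25
position: [491.9, -176.4, 33.4]
tcp_rot: [1.0, 0.021, -0.001, 0.0]
wrist_force: [-3.1, -2.5, 4.5]
gripper_width: 47.3
[-2.09227988e-01  6.20555945e+00  6.20417046e-03]
```

```bash
python3 -m jog '{"slide":[[0,1,0],[0,1,0],[0,1,0],[0,1,0],[0,1,0],[0,0.6,0],[0,0.4,0],[0,0,0]],"roll":[0,0,0,0,0,0,0,0],"hand":[4,4,4,4,4,4,4,4]}'
python3 - <<'E'
from h import *
print(toslide([492.4,-238.5,33.4]))
snap('scene','pics/scene3.png')
cv2.imwrite('pics/crop4.png',cv2.resize(cv2.imread('pics/scene3.png')[100:230,90:290],None,fx=4,fy=4,interpolation=cv2.INTER_CUBIC))
E
```

```text
time: 12.25
position: [495.0, -235.7, 33.4]
tcp_rot: [1.0, 0.021, 0.0, 0.0]
wrist_force: [-1.5, -0.9, 2.7]
gripper_width: 47.4
[-0.27512366  0.27080156 -0.00354243]
```

View pics/crop4.png

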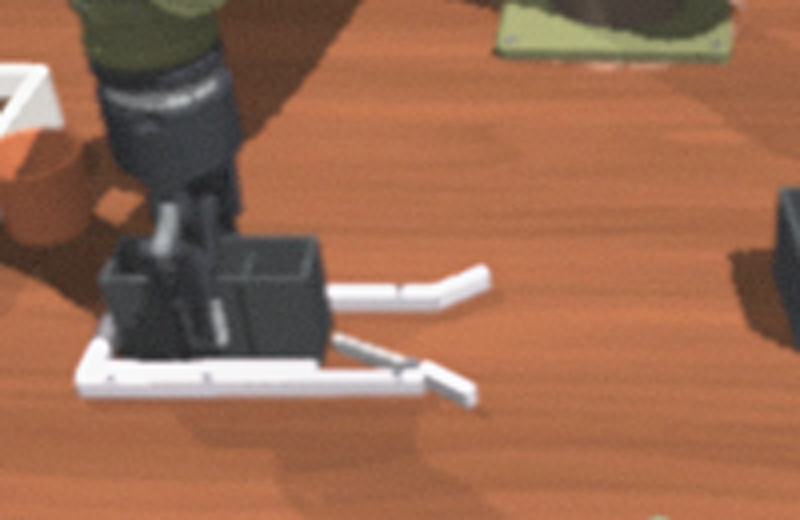

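The strip is in the jig with its rear end at (328,355). The catch leaf (405,368)→(335,338) appears sprung in behind it. I'll push a few mm more for margin, then release and rise.

```bash
python3 -m jog '{"slide":[[0,0.2,0],[0,0.2,0],[0,0,0],[0,0,0],[0,0,0],[0,0,0],[0,0,0],[0,0,0]],"roll":[0,0,0,0,0,0,0,0],"hand":[4,4,4,4,4,4,4,4]}'
python3 -m jog '{"slide":[[0,0,0],[0,0,0],[0,0,0],[0,0,0],[0,0,0],[0,0,0],[0,0,0],[0,0,0]],"roll":[0,0,0,0,0,0,0,0],"hand":[5.5,6.5,7.5,8.54,8.54,8.54,8.54,8.54]}'
python3 -m jog '{"slide":[[0,0,-1],[0,0,-2],[0,0,-3],[0,0,-4],[0,0,-5],[0,0,-5],[0,0,0],[0,0,0]],"roll":[0,0,0,0,0,0,0,0],"hand":[8.54,8.54,8.54,8.54,8.54,8.54,8.54,8.54]}'
python3 -m jog '{"slide":[[0,5,0],[0,5,0],[0,5,0],[0,5,0],[0,0,0],[0,0,0],[0,0,0],[0,0,0]],"roll":[0,0,0,0,0,0,0,0],"hand":[8.54,8.54,8.54,8.54,8.54,8.54,8.54,8.54]}'
python3 - <<'E'
from h import *
snap('top','pics/top3.png'); snap('scene','pics/scene4.png')
a=cv2.resize(cv2.imread('pics/top3.png')[180:260,290:420],None,fx=5,fy=3.7*5/3.7,interpolation=cv2.INTER_CUBIC)[:300]
a=cv2.resize(cv2.imread('pics/top3.png')[185:257,295:425],None,fx=4,fy=4,interpolation=cv2.INTER_CUBIC)
b=cv2.resize(cv2.imread('pics/scene4.png')[145:217,100:230],None,fx=4,fy=4,interpolation=cv2.INTER_CUBIC)
cv2.imwrite('pics/crop5.png',np.vstack([a,b]))
E
```

```text
time: 13.3
position: [495.3, -239.4, 33.4]
tcp_rot: [1.0, 0.021, 0.0, 0.0]
wrist_force: [1.4, -0.4, 0.5]
gripper_width: 47.4
time: 14.3
position: [495.2, -239.3, 33.3]
tcp_rot: [1.0, 0.021, -0.0, 0.0]
wrist_force: [-0.8, -0.4, 0.4]
gripper_width: 85.1
time: 15.3
position: [495.1, -239.3, 234.3]
tcp_rot: [1.0, 0.021, 0.001, 0.0]
wrist_force: [0.2, 0.9, -0.8]
gripper_width: 85.5
time: 16.3
position: [503.7, -438.0, 233.5]
tcp_rot: [1.0, 0.021, 0.0, 0.0]
wrist_force: [0.7, -1.4, -0.4]
gripper_width: 85.4
```

View pics/crop5.png

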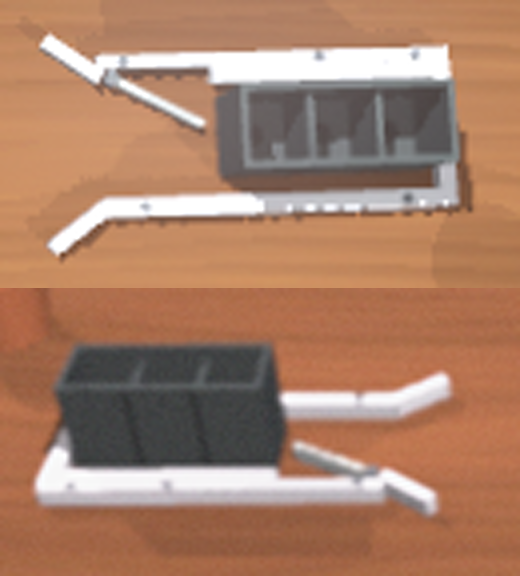

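The top view shows the strip upright between the rails. The catch leaf runs (110,78)→(205,126), the same slope as at rest, with its tip clear of the strip's rear end at x≈218. The scene view agrees.

```bash
python3 -c "
from cell import env
print(env.hand_in())"
```

```text
the job is handed in; nothing more can be done
None
```

The three-cell strip is loaded in the jig, standing upright, with the catch sprung shut behind it. I handed the job in at about 16.4 s of the 48 s.

I gripped it across its 48 mm width, set it on the bench at the mouth and slid it in until it was home, then let go and moved the arm clear. Wrist force read no more than about 8 N at the end of each move during the slide.

- **Last checks:** The final top and scene views show the catch leaf at nearly its rest slope (about 0.51, against 0.53 at the start). There is a gap of roughly 7 mm between its tip and the strip's rear end.
- **Final position:** At release the measured gripper centre was about 1 mm past my seat estimate along the slide and 3 mm off sideways. Both are inside the stated play.
- **Disagreement:** My rough scene-camera reading of the end stop differed by 10–15 mm from the top-camera one. I went by the top camera, and the catch visibly closing behind the strip bears that out.

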